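Centre the sample jar on the scale pan and press the weigh key

TASK

The green-capped sample jar stands off-centre on the small round pan of the bench scale. Tap it lightly with the fingertips, low on its body, until its foot stands wholly inside the blue ring marked on the pan, then, with the fingers off the jar, press the scale's orange weigh key fully down and let it come back up. Do not grip, lift or topple the jar or press the key before the jar is centred, and leave the other things where they are.

Things in the scene. Friction and masses are not known exactly. Their poses are not given: they have to be found in the camera images.
- jar: Green-capped sample jar, loose and wobbly, upright on the scale's pan. Origin at the centre of its underside, z up its axis (turn about z is of no matter). 54 mm tall: round foot of 26 mm diameter from 0 to 9 mm high, amber cylindrical body of 42 mm diameter from 9 to 42 mm with a white paper band, green cap of 39 mm diameter above. 0.11 to 0.21 kg.
- jar_foot (a point): Centre of the foot's underside (the jar's origin). Friction on the steel pan is about 0.5 to 0.7: pushed slowly at the bottom of its body, 10 to 15 mm above the pan, the jar slides and stays where it is left; pushed higher than about 18 mm it rocks and may fall. Fingers that widen above their tips would meet the cap first: turn their slim side to the jar or tilt. Keep under 12 N.
- pan_center (a point): Centre of the pan's top, 74 mm above the table: a flat rimless steel disc, 90 mm diameter, 8 mm thick, on a slim neck 21 mm above the scale's case. A thin blue ring, 42 mm inside and 47 mm outside diameter, is printed round this centre. At the start the jar's foot centre is 15 to 26 mm off it in any direction. The pan is fixed.
- scale: White bench scale, fixed. Origin on the table under the pan's centre, z up, -x towards its front edge with dark display and orange key. The case spans -135 to +100 mm in x and -100 to +100 mm in y, 45 mm high; the display, at x = -105, y = +40 mm, is 52 mm high.
- weigh_key (a joint): Travel of the orange weigh key: 0 up, 0.006 m fully down. A spring returns it; fully down takes 4 N.
- weigh_key_top (a point): Centre of the orange weigh key's top, 67 mm above the table when up; a round key of 26 mm diameter in a black collar (42 mm diameter, 57 mm above the table), pressed straight down. It lies at x = -105, y = -45 mm in the scale's frame.
- red_jar: Bystander: a jar of the same size with a red cap on the table to the +y side of the scale, 155 to 190 mm from the pan's centre. Origin at the centre of its underside. Leave alone.
- white_jar: Bystander: a green glass jar of the same size with a white cap on the table to the -y side of the scale, 160 to 195 mm from the pan's centre. Origin at the centre of its underside. Leave alone.
- tub_low: Bystander: lower of two stacked lidded plastic tubs, 134 x 114 x 54 mm. Origin under its centre. Leave alone.
- tub_top: Bystander: upper of the two stacked tubs, same size, its top 108 mm above the table. Leave alone.
- tape_roll: Bystander: roll of amber packing tape lying flat, 90 mm across, 25 mm high, at the front right of the table. Leave alone.
- label_pad: Bystander: white pad of labels, 75 x 100 x 22 mm high, at the front left of the table. Leave alone.
- scoop: Bystander: spoon lying on the table at the robot's right. Leave alone.
There are look-alikes about, which are no part of the job. What is shaped like the jar but purple is not meant.

How it is judged:
On the way, in this order (a step that is already met when the one before it is completed fails the run):
1. the jar stands upright and at rest with its foot inside the blue ring, fingers off it (horizontal distance between jar_foot and pan_center below 0.008 m and angle between jar's own z axis and vertical below 0.06 rad and z of jar_foot in the frame of pan_center between -0.004 and 0.004 m and linear speed of jar below 0.01 m/s and contact force between the fingers and jar below 0.1 N), for 0.3 s.
2. the weigh key is pressed fully down with the jar still centred and untouched (all of step 1 and value of joint weigh_key above 0.0045 m), for 0.05 s.
At the end, for the whole second after the job is handed in: The green-capped jar stands upright (within 0.06 rad) and at rest on the pan, its foot's centre within 8 mm of the pan's centre (foot inside the blue ring), after the weigh key was pressed at least 4.5 mm of its 6 mm and has come back up (all of step 1 and value of joint weigh_key below 0.0015 m); the robot touches nothing.
It fails at once if the jar is toppled (tilt over 0.4 rad) or falls off the pan (angle between jar's own z axis and vertical above 0.4 rad or z of jar_foot in the frame of pan_center below -0.01 m).
It fails at once if the jar is lifted off the pan by more than 10 mm (z of jar_foot in the frame of pan_center above 0.01 m).
It fails at once if the jar is gripped or struck with more than 12 N (contact force between the fingers and jar above 12 N).
It fails at once if the weigh key is pressed while the jar is not centred (value of joint weigh_key above 0.003 m and horizontal distance between jar_foot and pan_center above 0.008 m).
It fails at once if a bystander is moved by more than 20 mm (distance of any of red_jar, white_jar, tub_low, tub_top, tape_roll, label_pad, scoop from where it was at the start of the episode above 0.02 m).
It also fails if it takes over 54 s, if anything falls off the work surface, if the arm or the gripper's body presses on something with over 40 N, if the wrist force passes 120 N, or if a joint passes its speed limit or range.

ROBOT

A 7-joint arm with a two-finger parallel gripper is mounted at the origin on the work surface. World frame = base frame: x ahead of the robot, y to its left, z up, the work surface at z = 0. Lengths are in m, angles in rad, forces in N, time in s.
With the tool pointing down it reaches from about 0.425 to 0.95 m from the base axis. Payload 16.7 kg.
Tool frame: the origin (TCP) lies on the centre line of the jaws, within the pads' length; the fingertips stand 22 mm ahead of it and the grasp point (between the pads) lies 3 mm ahead of it; z points along the fingers, y is the direction in which the jaws open and shut (so a half turn about z gives the same grasp; the last joint's range is limited). The gripper opens to 94 mm and grips with 3 to 60 N. Pads are 16 mm wide; open, the fingers measure 119 mm over their backs; the gripper's body (75 mm by 177 mm) begins 78 mm behind the grasp point.
Start: joints at [1.109, 0.426, 0.074, 1.606, -0.034, 1.111, -0.067], TCP at [0.208, -0.642, 0.227] pointing down, gripper open.
Joint ranges: [-2.85, 2.85], [-0.5, 2.14], [-1.23, 1.37], [0.21, 2.46], [-1.02, 4.16], [0.16, 2.05], [-2.73, 2.73]. Speed limits (rad/s): [1.89, 1.89, 2.39, 2.39, 3.01, 3.01, 3.01].

INTERFACE

Orientations are given as [roll, pitch, yaw] about the fixed x, y, z axes, in that order (R = Rz(yaw) Ry(pitch) Rx(roll)).
In Python, from cell import manip gives the robot as it stands.
- The arm moves only by the shell command python3 -m handwheel 'ROWS' [OPENING]. ROWS is JSON, a list of rows, each a list of 4 numbers: the shift along the tool's x, y, z in mm, then the turn about the tool's z in rad. In form: [[x, y, z, spin], ...]. A call has 1 to 10 rows; each row is the pose to reach, as a shift and turn from the pose commanded when the call began, along the tool's axes at that moment; what a row does not reach only later rows make up. A row lasts 1/12 s, in which the tool goes at most 41.7 mm and 7.16 degrees, less where a joint would pass 70% of its speed; a pose out of reach is approached as far as the arm can. A call with a gripper value outside its range is refused whole. OPENING is the gripper's target within -1 to 1 (shut at 1, half-way at 0, fully open at -1), set as the call begins (- or left out, the last holds). The fingers move at their own pace and stop on an object; the grip force is fixed at half the most. Time passes only in rows, so rows that repeat a pose let the fingers close. It gives the time, the measured TCP pose, the force and the opening at its end, in the units of the state.
- manip.get_state(): the state, without advancing time (a new reading comes with each control period).
- manip.snapshot(name): name is "scene" or "top" or "wrist"; returns the picture (480x640x3 uint8, red, green, blue); there is no depth.
- manip.camera_info(name): a dict with "K" (3x3 intrinsics, pixels), "xyz" and "orientation" of the camera in the world. Camera axes: x right, y up, looking along -z (the intrinsics and any distortion apply to the point x, -y, -z); pixel columns grow to the right and rows downward; lengths in m; the calibration is good to about 2 mm. The wrist camera is an equidistant fisheye: a pixel r from the principal point sees the ray r / f radians off the axis. A picture is of the moment at which its call begins: read the wrist's pose just before it. camera_info takes no time and is no camera call; for the wrist camera it gives the pose at the moment of the call.
- manip.job_done(): hands the job in, once; it reports no verdict.
The state is a dict: "clock": time; "joint_positions": joint angles; "qd": joint speeds; "effort": joint torques, N m; "tcp_pos": TCP position; "orientation": TCP orientation; "contact_force": force on the tool from outside, world axes, zero at the start; "ft_torque": the same for the moment, N m; "width": finger opening in m.
Only numpy, scipy, OpenCV 4.12 (cv2) and the standard library are available. Lean on these libraries where they do the work, as an engineer would, in place of code of your own. Each camera call takes 0.05 s, during which the arm holds its last target. There are 200 camera calls.

## Working session

There is one attempt and no reset: what is moved stays moved. The work goes in short steps, Python scripts to look and compute and a shell command to move; the robot and the scene stay as the last step left them, time stands still between calls to the robot, and variables do not carry over. Pictures are saved under pics/ and viewed, about 8 in all and at most 12, crops included, and the job is handed in when it is done.

```bash
mkdir -p pics; cat > h.py <<'E'
import numpy as np, cv2
from scipy.spatial.transform import Rotation as R
from cell import manip
def cam(n):
    c=manip.camera_info(n); return np.array(c["K"]),np.array(c["xyz"]),R.from_euler("xyz",c["orientation"]).as_matrix() if len(c["orientation"])==3 else np.array(c["orientation"])
def ray(c,n,u,v):
    K,t,M=c; x=(u-K[0,2])/K[0,0]; y=(v-K[1,2])/K[1,1]
    if n=="wrist":
        r=np.hypot(x,y); s=np.sin(r)/max(r,1e-9); d=np.array([x*s,-y*s,-np.cos(r)])
    else: d=np.array([x,-y,-1])
    return t,M@d
def onz(c,n,u,v,z):
    t,d=ray(c,n,u,v); return t+d*(z-t[2])/d[2]
def proj(c,n,P):
    K,t,M=c; p=M.T@(np.array(P)-t); x,y,z=p[0],-p[1],-p[2]
    if n=="wrist":
        r=np.hypot(x,y); th=np.arctan2(r,z); x,y=x/r*th,y/r*th
    else: x,y=x/z,y/z
    return np.array([K[0,0]*x+K[0,2],K[1,1]*y+K[1,2]])
E
python3 - <<'E'
from h import *
s=manip.get_state(); print(s)
for n in ("scene","top","wrist"):
    print(n,manip.camera_info(n))
for n in ("scene","top"):
    im=manip.snapshot(n); cv2.imwrite(f"pics/{n}0.png",im[:,:,::-1])
E
```

```text
{'clock': 0.0, 'joint_positions': array([ 1.10850086,  0.42672836,  0.07384279,  1.60660081, -0.03410337,
        1.1108007 , -0.06711197]), 'qd': array([-0.00116158,  0.00168121, -0.00119068, -0.00174235,  0.00059625,
        0.00127632, -0.00025001]), 'effort': array([-1.49763355e-04, -9.35840750e+01,  3.66682447e+00, -4.54208279e+01,
       -4.87532699e-02,  2.04356824e-02,  1.04342505e-04]), 'tcp_pos': array([ 0.20756291, -0.64186426,  0.22678052]), 'orientation': array([-3.14031760e+00,  8.79046673e-05,  3.12757957e-01]), 'contact_force': array([-0.21249033, -0.19786248,  0.6648371 ]), 'ft_torque': array([ 0.02002545,  0.03442695, -0.0083818 ]), 'width': 0.093882405373992}
scene {'K': array([[491.45297152,   0.        , 313.9432805 ],
       [  0.        , 491.45297152, 246.15567312],
       [  0.        ,   0.        ,   1.        ]]), 'xyz': array([1.28551397, 0.49150924, 0.92352181]), 'orientation': array([ 0.83250974, -0.02083158,  2.13507535])}
top {'K': array([[615.22883434,   0.        , 319.03305989],
       [  0.        , 615.22883434, 237.92841442],
       [  0.        ,   0.        ,   1.        ]]), 'xyz': array([0.29800871, 0.00714529, 1.89943517]), 'orientation': array([ 0.11142998, -0.00357022, -1.54671294])}
wrist {'K': array([[371.64829954,   0.        , 320.11813528],
       [  0.        , 371.64829954, 242.14159763],
       [  0.        ,   0.        ,   1.        ]]), 'xyz': array([ 0.28786383, -0.61542311,  0.38427739]), 'orientation': array([-2.86770666e-01,  1.01963382e-03, -1.25784877e+00])}
```

View pics/top0.png

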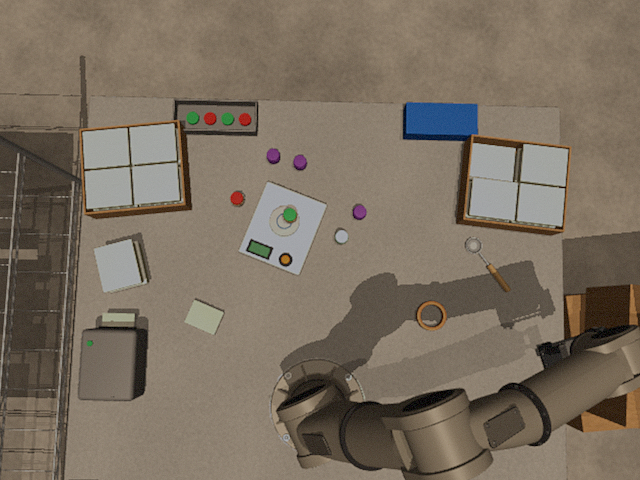

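View pics/scene0.png

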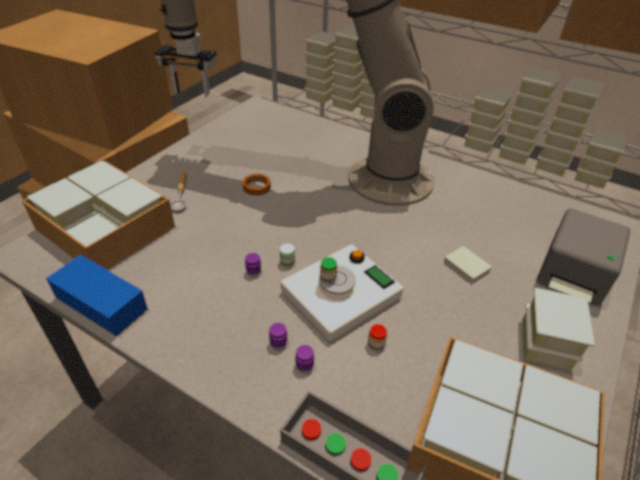

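Candidates in the top view are the jar on the pan at (289,214), green caps in the tray at (193,118) and (228,118), and purple jars at (274,156), (300,162) and (359,212). The description picks the one on the pan, (289,214). Next is a close crop and a coarse measurement.

```bash
python3 - <<'E'
from h import *
def blobs(im,lo,hi,roi,n,z,mn=8):
    h=cv2.cvtColor(im,cv2.COLOR_BGR2HSV); m=cv2.inRange(h,lo,hi); x0,y0,x1,y1=roi
    k=np.zeros_like(m);k[y0:y1,x0:x1]=m[y0:y1,x0:x1]
    N,_,st,c=cv2.connectedComponentsWithStats(k)
    return [(st[i,4],c[i].round(1),onz(cam(n),n,*c[i],z).round(4)) for i in range(1,N) if st[i,4]>=mn]
for n,roi in(("top",(235,175,330,280)),("scene",(270,230,410,340))):
    im=cv2.imread(f"pics/{n}0.png")
    print(n,"green cap",blobs(im,(50,120,70),(75,255,255),roi,n,.128))
    print(n,"orange",blobs(im,(8,150,120),(22,255,255),roi,n,.067))
    print(n,"disp",blobs(im,(50,60,20),(75,255,119),roi,n,.052))
    im2=cv2.resize(im[roi[1]:roi[3],roi[0]:roi[2]],None,fx=4,fy=4,interpolation=2); cv2.imwrite(f"pics/c_{n}.png",im2)
a=cv2.imread("pics/c_top.png");b=cv2.imread("pics/c_scene.png")
h=max(a.shape[0],b.shape[0]); f=lambda i:cv2.copyMakeBorder(i,0,h-i.shape[0],0,0,0)
c=np.hstack([f(a),f(b)]);s=min(1,800/c.shape[1]);cv2.imwrite("pics/c.png",cv2.resize(c,None,fx=s,fy=s))
E
```

```text
top green cap [(np.int32(121), array([289.4, 214.3]), array([0.5633, 0.0934, 0.128 ]))]
top orange [(np.int32(57), array([285., 259.]), array([0.4374, 0.1056, 0.067 ]))]
top disp [(np.int32(132), array([258.2, 248.6]), array([0.4679, 0.188 , 0.052 ]))]
scene green cap [(np.int32(137), array([328.4, 263.6]), array([0.5699, 0.0979, 0.128 ])), (np.int32(149), array([378.8, 275.9]), array([0.541 , 0.2137, 0.128 ]))]
scene orange [(np.int32(54), array([357.1, 253.4]), array([0.4426, 0.1097, 0.067 ]))]
scene disp [(np.int32(22), array([328. , 267.9]), array([0.5152, 0.0675, 0.052 ])), (np.int32(237), array([379.1, 276.1]), array([0.4699, 0.188 , 0.052 ]))]
```

View pics/c.png

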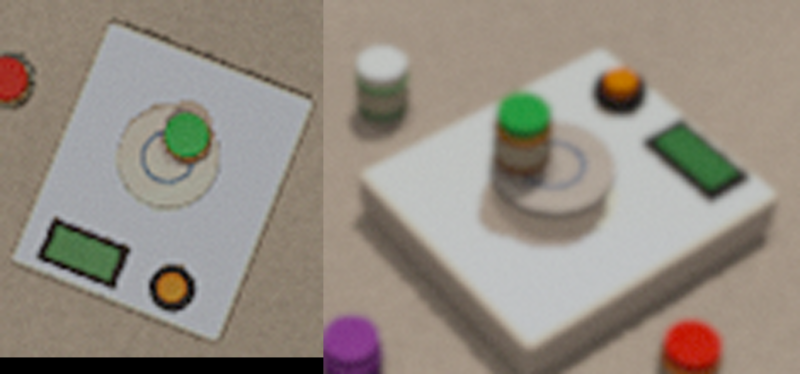

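The crop confirms the green-capped amber jar standing off-centre on the pan, towards world +x and −y. The key-to-display distance comes out at 86 mm against 85 mm expected. That puts the pan at about (0.554, 0.114) and the jar about 22 mm off. I'll move to a viewpoint behind the jar with the fingers shut.

```bash
python3 -m handwheel '[[30,-27,0,-0.1],[60,-54,0,-0.2],[90,-81,0,-0.3],[120,-108,0,-0.4],[150,-135,0,-0.5],[180,-162,0,-0.6],[210,-189,0,-0.7],[240,-216,0,-0.8],[270,-243,0,-0.9],[300,-270,0,-1.0]]' 1; python3 -c "
from h import *
s=manip.get_state();print(s['tcp_pos'],s['orientation'],s['joint_positions'])
p=np.array([.600,.046,.227]);print(R.from_euler('xyz',s['orientation']).inv().apply(p-s['tcp_pos'])*1e3)"
```

```text
clock: 0.93
tcp_pos: [0.4104, -0.2912, 0.2275]
orientation: [-3.141, 0.0, 1.318]
contact_force: [0.6, -0.3, 0.6]
width: 0.0305
[ 0.41043002 -0.29116225  0.22749948] [-3.14149282e+00  1.63869294e-04  1.31754035e+00] [ 0.75433089  0.16131972 -0.29360116  1.96874901  0.05482344  1.01905015
  0.18231346]
[373.90559671  99.04457895   0.4283181 ]
```

```bash
python3 -m handwheel '[[37,10,0,-0.08],[74,20,0,-0.17],[112,30,0,-0.25],[150,40,0,-0.33],[187,50,0,-0.42],[224,60,0,-0.5],[262,70,0,-0.58],[300,80,0,-0.67],[337,90,0,-0.75],[374,99,0,-0.84]]'; python3 -m handwheel '[[0,0,0,0],[0,0,0,0],[0,0,0,0]]';  python3 -c "
from h import *
s=manip.get_state();print(s['tcp_pos'],s['orientation'],s['joint_positions'],s['contact_force'])
import pickle;c=cam('wrist');im=manip.snapshot('wrist');cv2.imwrite('pics/w1.png',im[:,:,::-1]);pickle.dump(c,open('w1.pkl','wb'))
for P in ([.554,.1142,.074],[.5665,.0957,.074],[.5665,.0957,.128]): print(proj(c,'wrist',P))"
```

```text
clock: 1.77
tcp_pos: [0.6018, 0.045, 0.2273]
orientation: [-3.141, -0.0, 2.156]
contact_force: [-0.4, -0.4, -0.1]
width: 0.0003
clock: 2.02
tcp_pos: [0.6009, 0.043, 0.227]
orientation: [-3.141, -0.0, 2.152]
contact_force: [-0.3, -1.7, -0.2]
width: 0.0005
[0.60086873 0.0429761  0.22697482] [-3.14056386e+00 -3.90150857e-04  2.15221866e+00] [ 0.29468686  0.36802218 -0.59825485  1.74362242  0.2291314   1.10140851
  0.20434515] [-0.29909975 -1.68114583 -0.21112759]
[317.86462296 132.62850095]
[318.22260216 159.31810632]
[317.7400592  164.27638282]
```

View pics/w1.png

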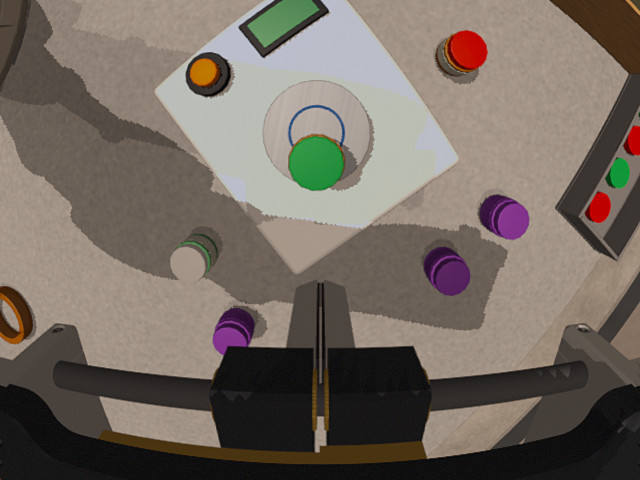

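The wrist view shows the pan at (317,132), the blue ring at (316,131), the green cap at (316,163) and the key at (203,72), all matching the projections to about 2 px. Next I'll measure these accurately and check the finger profile from the scene camera, which looks along tool y.

```bash
cat >> h.py <<'E'
def centre(c,n,mask,z):
    "circle centre on plane z: mask pixels cast onto the plane, largest contour, enclosing circle"
    k,_=cv2.findContours(mask,cv2.RETR_EXTERNAL,cv2.CHAIN_APPROX_NONE); k=max(k,key=cv2.contourArea)[:,0]
    P=np.array([onz(c,n,u,v,z)[:2] for u,v in k])
    A=np.c_[2*P,np.ones(len(P))]; 
    s=np.linalg.lstsq(A,(P**2).sum(1),rcond=None)[0]
    return s[:2],np.sqrt(s[2]+s[:2]@s[:2])
def look(name):
    c=cam('wrist');im=manip.snapshot('wrist')[:,:,::-1].copy();cv2.imwrite(f'pics/{name}.png',im);return c,im
def report(c,im):
    h=cv2.cvtColor(im,cv2.COLOR_BGR2HSV)
    g=cv2.inRange(h,(50,120,60),(75,255,255)); m=np.zeros_like(g); u,v=proj(c,'wrist',[.56,.105,.1]).astype(int); cv2.circle(m,(u,v),75,255,-1)
    cap=centre(c,'wrist',g&m,.128)
    o=cv2.inRange(h,(8,150,120),(22,255,255)); u,v=proj(c,'wrist',[.440,.1075,.067]).astype(int); m2=np.zeros_like(g); cv2.circle(m2,(u,v),28,255,-1)
    b=cv2.inRange(h,(98,90,40),(125,255,255))&m
    ys,xs=np.nonzero(b); P=np.array([onz(c,'wrist',x,y,.074)[:2] for x,y in zip(xs,ys)])
    s=np.linalg.lstsq(np.c_[2*P,np.ones(len(P))],(P**2).sum(1),rcond=None)[0]
    print('cap',cap,'ring',s[:2],np.sqrt(s[2]+s[:2]@s[:2]),len(P))
    if (o&m2).any(): print('key',centre(c,'wrist',o&m2,.067))
    return cap[0],s[:2]
E
python3 - <<'E'
from h import *
import pickle
c=pickle.load(open('w1.pkl','rb'));report(c,cv2.imread('pics/w1.png'))
im=manip.snapshot('scene')[:,:,::-1]; p=manip.get_state()['tcp_pos'];u,v=proj(cam('scene'),'scene',p).astype(int);print(u,v)
a=im[v-60:v+70,max(0,u-90):u+100];cv2.imwrite('pics/s1.png',cv2.resize(a,None,fx=4,fy=4,interpolation=2))
E
```

```text
cap (array([0.56496605, 0.09564438]), np.float64(0.018415350423189692)) ring [0.55260581 0.11353602] 0.022276073735705358 232
key (array([0.43884932, 0.10777561]), np.float64(0.012019381377453668))
301 229
```

View pics/s1.png

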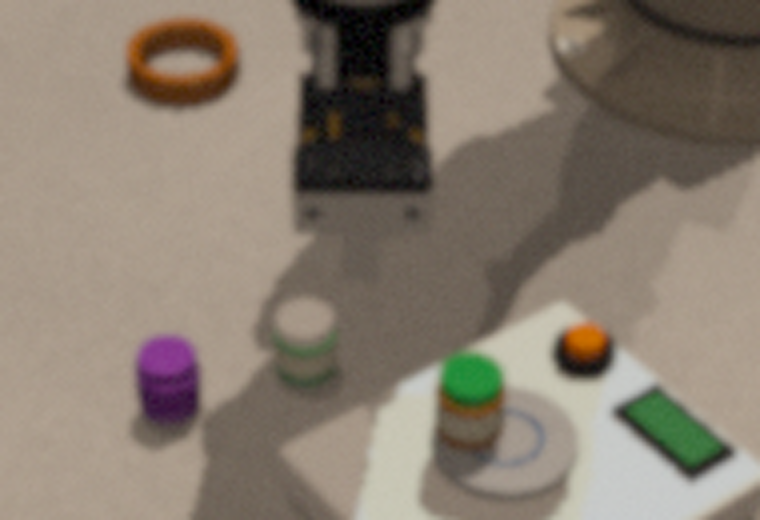

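From the scene camera, the finger widens strongly in tool x above its tips. The slim side is therefore tool y, and I'll push with a finger's back. I'll check heights and taper numerically.

```bash
python3 - <<'E'
from h import *
import pickle
s=manip.get_state();T=s['tcp_pos'];M=R.from_euler('xyz',s['orientation']).as_matrix()
def hit(c,n,u,v,ax,val):
    t,d=ray(c,n,u,v); a=M.T@(t-T); b=M.T@d; return ((a+b*(val-a[ax])/b[ax])*1e3).round(1)
c=pickle.load(open('w1.pkl','rb')); S=cam('scene')
print('carrier edge',hit(c,'wrist',222,346,0,.033),hit(c,'wrist',428,346,0,.033))
for p in((297,190),(430,190),(297,228),(430,228),(345,240),(380,240),(345,280),(380,280)): print(p,hit(S,'scene',301-90+p[0]/4,229-60+p[1]/4,1,-.0125))
im=cv2.imread('pics/w1.png'); g=cv2.cvtColor(im,cv2.COLOR_BGR2GRAY).astype(float); g=cv2.GaussianBlur(g,(1,7),0) if 0 else g
for v in range(284,346,6):
    r=g[v-1:v+2].mean(0); L=np.abs(np.diff(r)); xs=[x for x in range(275,365) if L[x]>12]
    print(v,xs,[tuple(hit(c,'wrist',x,v,0,.008)[1:]) for x in (xs[0],xs[-1])] if xs else '')
E
python3 - <<'E'
import cv2
im=cv2.imread('pics/w1.png');cv2.imwrite('pics/f1.png',cv2.resize(im[270:360,260:380],None,fx=6,fy=6,interpolation=2))
E
```

```text
carrier edge [ 33.  -22.3 -78.8] [ 33.   30.  -78.9]
(297, 190) [-34.3 -12.5 -25.8]
(430, 190) [ 37.8 -12.5 -26.5]
(297, 228) [-34.8 -12.5   1. ]
(430, 228) [ 38.5 -12.5   0.4]
(345, 240) [ -8.4 -12.5   9.5]
(380, 240) [ 11.  -12.5   9.3]
(345, 280) [ -8.4 -12.5  39.1]
(380, 280) [ 11.3 -12.5  38.9]
284 [316, 317, 318, 319, 321, 322, 323] [(np.float64(0.4), np.float64(22.1)), (np.float64(4.0), np.float64(22.1))]
290 [295, 316, 317, 318, 319, 321, 323, 324, 345] [(np.float64(-10.1), np.float64(14.2)), (np.float64(15.1), np.float64(14.3))]
296 [293, 294, 316, 317, 318, 319, 321, 323, 324, 346] [(np.float64(-10.6), np.float64(6.9)), (np.float64(15.1), np.float64(7.0))]
302 [277, 287, 288, 292, 293, 315, 316, 317, 318, 319, 321, 323, 324, 347] [(np.float64(-17.7), np.float64(-0.0)), (np.float64(15.1), np.float64(0.3))]
308 [291, 292, 315, 316, 318, 319, 320, 321, 323, 324, 348] [(np.float64(-10.6), np.float64(-6.2)), (np.float64(15.2), np.float64(-6.1))]
314 [290, 291, 315, 316, 318, 319, 320, 321, 323, 324, 348, 349, 362, 364] [(np.float64(-10.7), np.float64(-12.1)), (np.float64(21.8), np.float64(-12.1))]
320 [289, 290, 315, 316, 318, 319, 320, 321, 323, 324, 349, 350] [(np.float64(-10.7), np.float64(-17.7)), (np.float64(15.2), np.float64(-17.6))]
326 [288, 289, 315, 316, 318, 319, 320, 321, 322, 323, 324, 350, 351] [(np.float64(-10.7), np.float64(-22.9)), (np.float64(15.3), np.float64(-22.8))]
332 [287, 288, 315, 316, 318, 319, 320, 321, 322, 323, 324, 351, 352] [(np.float64(-10.7), np.float64(-27.9)), (np.float64(15.3), np.float64(-27.8))]
338 [286, 287, 315, 316, 318, 319, 320, 321, 322, 323, 324, 325, 352, 353] [(np.float64(-10.7), np.float64(-32.6)), (np.float64(15.3), np.float64(-32.5))]
344 [285, 286, 315, 316, 318, 319, 320, 321, 322, 323, 324, 325, 353, 354] [(np.float64(-10.7), np.float64(-37.0)), (np.float64(15.4), np.float64(-36.9))]
```

View pics/f1.png

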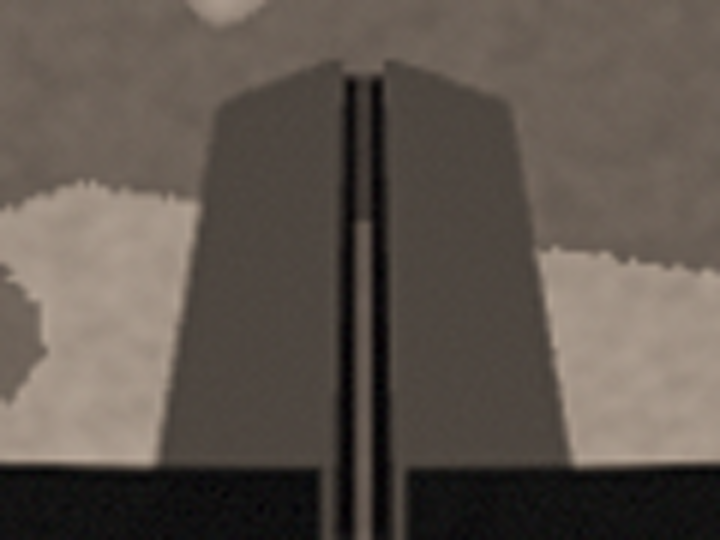

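The finger's outer sides are straight (25.8 mm overall) with a small chamfer at the tip, and the wide plate is only wide in x. The wrist camera sees the jaw centre about 2.3 mm off in tool y, so I'll measure relative to the seen fingers. Now I'll turn so that tool −y points along the push.

```bash
python3 -m handwheel '[[2,0,6,0.12],[4,0,12,0.24],[6,0,18,0.36],[8,0,24,0.48],[10,0,30,0.6],[12,0,36,0.72],[14,0,42,0.84],[16,0,48,0.96],[18,0,54,1.08],[19,0,60,1.2]]' 1;  python3 -m handwheel '[[0,0,0,0.12],[0,0,0,0.24],[0,0,0,0.346],[0,0,0,0.346],[0,0,0,0.346],[0,0,0,0.346],[0,0,0,0.346]]'; python3 - <<'E'
from h import *
s=manip.get_state();T=s['tcp_pos'];M=R.from_euler('xyz',s['orientation']).as_matrix();print(T,s['orientation'],s['contact_force'],s['joint_positions'])
c,im=look('w2'); j,r=report(c,im)
for p in (j,r): print((M.T@(np.r_[p,T[2]]-T)*1e3).round(1))
E
```

```text
clock: 2.95
tcp_pos: [0.5905, 0.0579, 0.1675]
orientation: [3.141, 0.0, 0.945]
contact_force: [0.3, -0.2, 0.4]
width: 0.0007
clock: 3.53
tcp_pos: [0.5908, 0.0588, 0.1676]
orientation: [3.142, -0.0, 0.609]
contact_force: [0.1, -0.0, 0.1]
width: 0.0008
[0.59075075 0.05878072 0.16762653] [ 3.14150329e+00 -1.24809233e-04  6.08792506e-01] [ 0.11969977 -0.01084059  0.14111525] [ 0.02993046  0.37153767 -0.29640008  1.83582022  0.13050615  0.95295883
 -1.28517382]
cap (array([0.5659904 , 0.09571926]), np.float64(0.018571691409620433)) ring [0.55246651 0.11357946] 0.022270770680740327 210
key (array([0.43949216, 0.10779309]), np.float64(0.011947118089497727))
[  0.8 -44.5  -0. ]
[ -0.1 -66.8  -0. ]
```

View pics/w2.png

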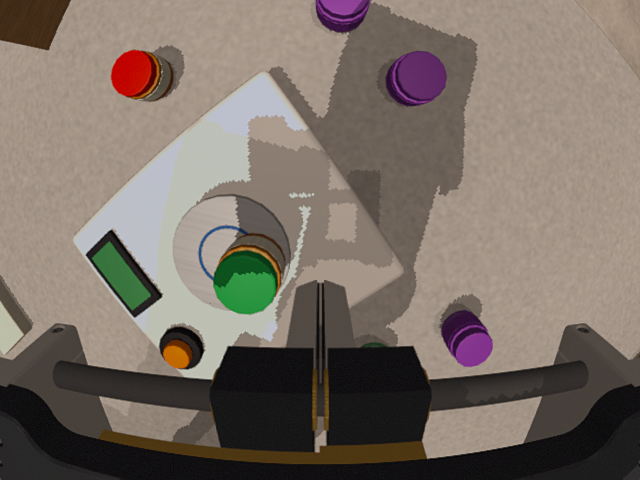

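The wrist view agrees: ring centre (0.5525, 0.1136) in both views, jar 22.3 mm off along tool −y and only 0.9 mm sideways. In the picture the cap is at (247,280), the ring around (228,253) and the key at (177,353). I'll lower beside the jar until the chamfer edge is 11 mm above the pan, then close in.

```bash
python3 -m handwheel '[[0,0,20,0],[0,0,40,0],[0,0,58,0],[0,0,64,0],[0,0,64,0],[0,0,64,0]]' 1; python3 -m handwheel '[[0,-2,0,0],[0,-4,0,0],[0,-6,0,0],[0,-8,0,0],[0,-9,0,0],[0,-10,0,0],[0,-11,0,0],[0,-12,0,0],[0,-13,0,0],[0,-14,0,0]]'; python3 -m handwheel '[[0,-1,0,0],[0,-2,0,0],[0,-3,0,0],[0,-4,0,0],[0,-5,0,0],[0,-6,0,0],[0,-6,0,0]]'; python3 - <<'E'
from h import *
s=manip.get_state();T=s['tcp_pos'];M=R.from_euler('xyz',s['orientation']).as_matrix();print(T,s['orientation'],s['contact_force'])
c,im=look('w3'); j,r=report(c,im)
for p in (j,r): print((M.T@(np.r_[p,T[2]]-T)*1e3).round(1))
E
```

```text
clock: 4.08
tcp_pos: [0.591, 0.0593, 0.1039]
orientation: [-3.141, -0.0, 0.607]
contact_force: [0.4, 0.7, 0.3]
width: 0.0007
clock: 4.92
tcp_pos: [0.5829, 0.0707, 0.1036]
orientation: [3.141, -0.0, 0.607]
contact_force: [1.2, -0.9, 2.2]
width: 0.0006
clock: 5.5
tcp_pos: [0.5792, 0.0759, 0.1035]
orientation: [-3.141, 0.0, 0.607]
contact_force: [0.3, -0.0, 0.4]
width: 0.0005
[0.57923938 0.07585999 0.10348367] [-3.14144561e+00  4.31819156e-06  6.06926241e-01] [ 0.2805153  -0.02822523  0.41217174]
cap (array([0.56425255, 0.10698531]), np.float64(0.01619296190466057)) ring [0.5523894  0.11347943] 0.022342167500492824 381
key (array([0.43597075, 0.104982  ]), np.float64(0.00837786630103169))
[  5.4 -34.1   0. ]
[ -0.6 -46.2   0. ]
```

View pics/w3.png

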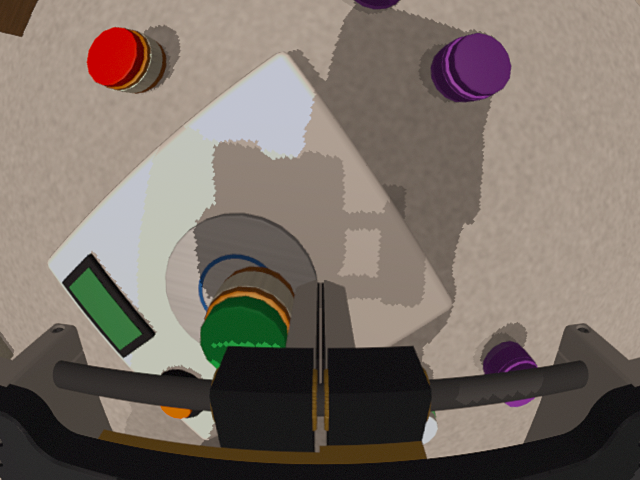

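The jar is moving upright, with its cap partly hidden behind the carrier at (245,340). The ring is now 46 mm away along −y and contact distance is about 33 mm, so I'll push another 12.5 mm, back off, rise and look.

```bash
python3 -m handwheel '[[0,-1,0,0],[0,-2,0,0],[0,-3,0,0],[0,-4,0,0],[0,-5,0,0],[0,-6,0,0],[0,-7,0,0],[0,-8,0,0],[0,-9,0,0],[0,-10,0,0]]'; python3 -m handwheel '[[0,-1,0,0],[0,-2,0,0],[0,-2.5,0,0],[0,-2.5,0,0],[0,-2.5,0,0],[0,-1,0,0],[0,5,0,0],[0,15,0,0],[0,15,-20,0],[0,15,-55,0]]'; python3 -m handwheel '[[0,0,-15,0],[0,0,-15,0],[0,0,-15,0],[0,0,-15,0]]'; python3 - <<'E'
from h import *
s=manip.get_state();T=s['tcp_pos'];M=R.from_euler('xyz',s['orientation']).as_matrix();print(T,s['orientation'],s['contact_force'])
c,im=look('w4'); j,r=report(c,im); print('off',j-r,np.hypot(*(j-r)))
for p in (j,r): print((M.T@(np.r_[p,T[2]]-T)*1e3).round(1))
E
```

```text
clock: 6.38
tcp_pos: [0.5736, 0.0839, 0.1035]
orientation: [-3.142, -0.0, 0.607]
contact_force: [0.3, 0.0, 0.5]
width: 0.0002
clock: 7.22
tcp_pos: [0.5809, 0.0696, 0.1559]
orientation: [-3.139, 0.005, 0.605]
contact_force: [-0.4, -0.0, 0.7]
width: 0.0006
clock: 7.55
tcp_pos: [0.5821, 0.0708, 0.1728]
orientation: [-3.141, 0.001, 0.606]
contact_force: [0.2, -1.0, -0.1]
width: 0.0003
[0.5821201  0.07076405 0.17279117] [-3.14137735e+00  7.38951271e-04  6.06124280e-01] [ 0.19633522 -0.95220057 -0.10737921]
cap (array([0.55362938, 0.11316845]), np.float64(0.01856206632181475)) ring [0.55246898 0.11349026] 0.0223104471696389 259
key (array([0.43945614, 0.1078639 ]), np.float64(0.01195686738492569))
off [ 0.0011604  -0.00032181] 0.0012041955620094914
[  0.7 -51.1   0. ]
[ -0. -52.   0.]
```

View pics/w4.png

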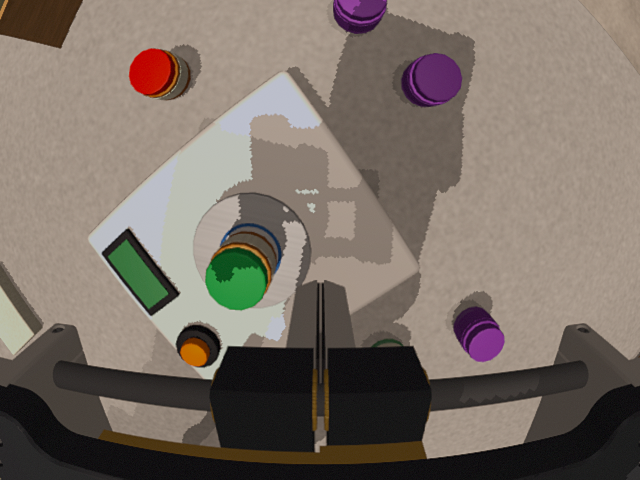

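The jar stands upright, 1.2 mm from the ring centre, with the fingers clear. The cap is at (238,280), the ring shows behind the foot at (250,240), and the key is at (194,350). Next I'll rise and travel to above the key.

```bash
python3 -m handwheel '[[0,0,-20,0],[-12,-14,-25,0],[-28,-33,-25,0],[-48,-56,-25,0],[-68,-79,-25,0],[-86,-100,-25,0],[-96,-112,-25,0],[-96,-112,-25,0],[-96,-112,-25,0],[-96,-112,-25,0]]'; python3 - <<'E'
from h import *
s=manip.get_state();T=s['tcp_pos'];M=R.from_euler('xyz',s['orientation']).as_matrix();print(T,s['orientation'],s['contact_force'])
print((M.T@(np.array([.4395,.1078,.067-.022])-T)*1e3).round(1), 'incl tip offset: z', (T[2]-.022-.067)*1e3)
c,im=look('w5'); j,r=report(c,im); print('off',np.hypot(*(j-r)))
E
```

```text
clock: 8.43
tcp_pos: [0.4401, 0.1085, 0.1982]
orientation: [-3.141, 0.0, 0.606]
contact_force: [-0.5, -1.0, 0.8]
width: 0.0003
[0.44009664 0.1085062  0.19819217] [-3.14138018e+00  2.33115388e-04  6.06398561e-01] [-0.47685424 -1.04716558  0.77818517]
[ -0.9   0.3 153.2] incl tip offset: z 109.1921687377354
cap (array([0.55239539, 0.11342005]), np.float64(0.01847386154448742)) ring [0.55284079 0.11336442] 0.022403563955919026 218
key (array([0.43875357, 0.10824683]), np.float64(0.011918722150494864))
off 0.00044886781628718914
```

```bash
python3 -m handwheel '[[0,0,35,0],[0,0,70,0],[0,0,95,0],[0,0,104,0],[0,0,104,0],[0,0,104,0]]';  python3 -m handwheel '[[0,0,2,0],[0,0,4,0],[0,0,6,0],[0,0,8,0],[0,0,9.5,0],[0,0,10.5,0],[0,0,10.5,0],[0,0,10.5,0]]'
```

```text
clock: 8.98
tcp_pos: [0.44, 0.1089, 0.0948]
orientation: [-3.141, 0.0, 0.606]
contact_force: [-0.2, -0.1, -0.2]
width: 0.0008
clock: 9.65
tcp_pos: [0.4399, 0.1089, 0.0842]
orientation: [3.141, -0.001, 0.607]
contact_force: [2.6, 0.2, 4.1]
width: 0.0003
```

Force is 4.1 N with the key about 4.8 mm down by geometry. I'll press slightly further to be sure it bottoms out.

```bash
python3 -m handwheel '[[0,0,0.7,0],[0,0,1.4,0],[0,0,1.4,0],[0,0,1.4,0]]'
```

```text
clock: 9.98
tcp_pos: [0.4399, 0.1089, 0.0831]
orientation: [3.141, -0.001, 0.607]
contact_force: [0.8, -1.1, 13.6]
width: 0.0005
```

At 13.6 N the force has risen sharply, so the key is at its bottom stop. I'll release and retreat.

```bash
python3 -m handwheel '[[0,0,-3,0],[0,0,-8,0],[0,0,-20,0],[0,0,-55,0],[0,0,-90,0],[0,0,-118,0],[0,0,-118,0],[0,0,-118,0],[0,0,-118,0]]'; python3 - <<'E'
from h import *
c,im=look('w6'); j,r=report(c,im); print('off',np.hypot(*(j-r)),manip.get_state()['contact_force'])
S=manip.snapshot('scene')[:,:,::-1];t=manip.snapshot('top')[:,:,::-1]
a=cv2.resize(S[225:345,260:420],None,fx=3,fy=3);b=cv2.resize(t[170:290,230:340],None,fx=3,fy=3);cv2.imwrite('pics/end.png',np.hstack([a,b]))
E
```

```text
clock: 10.73
tcp_pos: [0.4388, 0.1085, 0.2001]
orientation: [-3.141, 0.001, 0.607]
contact_force: [-0.3, -0.2, -0.4]
width: 0.0001
cap (array([0.55236905, 0.11338414]), np.float64(0.018433425197402098)) ring [0.55282794 0.11343743] 0.022353405152806694 212
key (array([0.43873245, 0.10823045]), np.float64(0.011912830931924174))
off 0.00046197556013954157 [0.43864435 0.21333565 0.00751143]
```

View pics/end.png

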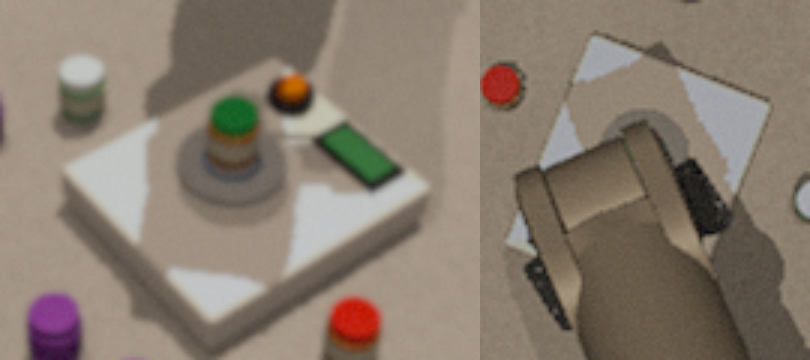

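The final picture shows the jar upright in the middle of the pan at (233,135), and the key up at (292,90). The red jar (353,325) and white jar (82,85) stand where they were. I'm handing in.

```bash
python3 -c "
from cell import manip
print(manip.job_done())"
```

```text
the job is handed in; nothing more can be done
None
```

The jar is centred on the pan and the weigh key has been pressed and released. I handed the job in at about 11 s; it gave no verdict.

- **Jar:** I pushed it about 22 mm with the slim back of the shut fingers, low on its body. After I backed off, it stood upright with its centre 1.2 mm from the ring's centre. After the key press the reading was 0.5 mm, against a limit of 8 mm.
- **Key:** I pressed it straight down. The first press stopped at about 4.8 mm by geometry with 4.1 N. Pressing 1.1 mm further raised the force to 13.6 N, so it was at its stop. After I raised the fingers, the wrist camera measured the key where it was before the press, and it looks up in the scene picture.
- **Other things:** the red and white jars look unmoved in the final picture, and the arm touches nothing. I did not measure the other bystanders again, but the arm never went near them.
- **Disagreements:** the wrist camera placed the jaws' centre line about 2.3 mm to one side. The ring position it gave agreed within 0.5 mm across all views, so I made no correction. One jar reading taken mid-push was biased because the gripper partly hid the cap, and I did not use it.

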